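# Hold the cash box's spring lock turned with its key

### The job

Take the key with the square head out of the wooden key block, leaving the other two keys standing, and push it blade down into the lock on top of the steel cash box, working it gently past the sticky pins until its shoulder sits on the cylinder. Then turn it a quarter turn clockwise against the spring, as far as it goes, so that the lid's front edge rises, and finish while still holding the key turned and fully home: do not let go, the lock springs back and the lid drops. Do not force the key in, and leave the other things on the table where they are.

Things in the scene. Friction and masses are not known exactly. Their poses are not given: they have to be found in the camera images.
- key: The key with the square head: steel blade, black plastic head. It starts blade down in one of the block's three slots, shoulder on the block's top. Origin: middle of the shoulder (underside of the head, where the blade begins); z up out of the head, x along the blade's width, y its thickness; a half turn about z makes no difference. Mass 0.04 to 0.065 kg.
- key_head (a point): Where to grip the key: middle of its head, 26 mm above the origin. Head 10 mm thick along y with flat faces: a neck 28 mm wide (x) from 0 to 10 mm above the origin, then a rectangle 36 mm wide up to 44 mm, with a small cut-out 20 x 4 mm at 35 to 39 mm.
- key_tip (a point): Tip of the key's blade, 32 mm below the origin. Blade 14 mm wide (x), 5 mm thick (y), the same either way round; over its last 6 mm it tapers to 8 x 2.6 mm.
- round_key: A key of the same make with a round head, 27 mm across and reaching 44 mm up, on the same 28 mm neck; same blade, origin and axes. Must stay in the block.
- slim_key: A key of the same make with a narrow head, 20 mm wide and 44 mm high on the same 28 mm neck; same blade, origin and axes. Must stay in the block.
- key_block: Beech block, 130 x 46 x 70 mm (x, y, z), fixed; origin in the middle of its underside. Three slots, 15.6 x 6.6 mm (x, y) and 40 mm deep, open at the top face (z = 70 mm) at x = -42, 0 and 42 mm; the three keys stand in them in any order.
- cash_box: Grey steel cash box, 160 x 200 x 75 mm (x, y, z), fixed; origin in the middle of its underside, front to -x. The lock is in the flat deck along the front; the lid, with a paper slot, begins 40 mm behind (+x) the keyhole.
- keyhole (a point): Middle of the lock cylinder's top face, 79 mm above the table, 4 mm above the deck; does not turn with the cylinder. z up; the keyway's long side lies along x while the cylinder is at rest. Keyway 15.6 x 6.6 mm, mouth bevelled 2 mm wider all round; a steel ring, 43 mm across, stands 1 mm higher round it. The key is home when its origin is at this point.
- pins (a point): The keyway 17 mm below the keyhole. Two pairs of sticky spring pins, one pin from each end of the slot, stand 2.3 mm into it 10 and 17 mm down; each pair resists a straight push with 5 to 12 N, less while the key is rocked along x. From 23 mm down the key's tip also pushes a spring plunger (2 to 3 N) which keeps the cylinder from turning until the key is within 2 mm of home.
- cylinder (a joint): Lock cylinder, rad: 0 at rest (springs back to it), grows clockwise seen from above to its stop at 1.5, about a quarter turn. The torque needed grows to about 0.1 N m. The blade has about 0.1 rad of play in the keyway, so the key itself turns a little further than the cylinder.
- box_lid (a joint): Lid of the cash box, rad: 0 shut; a ramp on the cylinder lifts it in step with the turn, to 0.13 (front edge 12 mm up) when the cylinder is fully turned.
- timer: Round white wind-up timer, 62 mm across, 42 mm high, loose bystander; origin under its middle.
- nozzle: Steel piping nozzle, 27 mm across, 40 mm high, standing loose; origin under its middle.
- label_roll: White roll of stickers, 69 mm across, 40 mm high, loose bystander; origin under its middle.
- marker: Felt marker, 120 mm long, 16 mm thick, lying loose; origin under its middle.

How it is judged (in metres and radians):
On the way, in this order (a step that is already met when the one before it is completed fails the run):
1. the square-headed key is held clear of the block (height (world z) of key above 0.108 m and contact force between the fingers and key above 1 N), for 0.1 s.
2. the key is fully home in the cylinder, not yet turned (z of key in the frame of keyhole below 0.0025 m and horizontal distance between key and keyhole below 0.004 m and angle between key's own z axis and vertical below 0.12 rad and value of joint cylinder below 0.4 rad), for 0.1 s.
3. the key has turned the cylinder a quarter (value of joint cylinder above 1.3 rad), for 0.3 s.
At the end, for the whole second after the job is handed in: Through the last second: key held by the fingers (over 1 N), home in the cylinder (within 2.5 mm in height, 4 mm sideways, 0.12 rad of upright), cylinder held past 1.3 rad, lid raised past 0.06 rad, the other two keys still standing in the block (value of joint cylinder above 1.3 rad and value of joint box_lid above 0.06 rad and z of key in the frame of keyhole below 0.0025 m and horizontal distance between key and keyhole below 0.004 m and angle between key's own z axis and vertical below 0.12 rad and contact force between the fingers and key above 1 N and height (world z) of each of round_key, slim_key below 0.08 m); the arm keeps its last pose, push and grip.
It fails at once if the key is forced on its way in: more than 60 N between it and the lock or box before it is home (contact force between key and cash_box above 60 N and z of key in the frame of keyhole above 0.004 m).
It fails at once if another key is pulled up out of the block by more than 10 mm (height (world z) of any of round_key, slim_key above 0.08 m).
It fails at once if a bystander (timer, nozzle, label roll, marker) is pushed more than 30 mm (distance of any of timer, nozzle, label_roll, marker from where it was at the start of the episode above 0.03 m).
It also fails if it takes over 58 s, if anything falls off the work surface, if the arm or the gripper's body presses on something with over 40 N, if the wrist force passes 120 N, or if a joint passes its speed limit or range.

### The arm

A 6-joint arm with a two-finger parallel gripper is mounted at the origin on a cart in front of the work surface, level with it; the furniture and walls round the work are solid. World frame = base frame: x ahead of the robot, y to its left, z up, the work surface at z = 0. Lengths are in mm, angles in rad, forces in N, time in s.
With the tool pointing down it reaches from about 275 to 1000 mm from the base axis. Payload 8.4 kg.
Tool frame: the origin (TCP) lies at the very end of the fingers, on their centre line; the grasp point (between the pads) lies 19 mm behind it; z points along the fingers, x is the direction in which the jaws open and shut, and the axes are right-handed (so a half turn about z gives the same grasp; the last joint's range is limited). The gripper opens to 85 mm and grips with 20 to 120 N. Pads are 22 mm wide; open, the fingers measure 114 mm over their backs; the gripper's body (76 mm by 85 mm) begins 54 mm behind the grasp point. The pads swing forward as they close: fully open they stand 13 mm farther back than shut.
Start: joints at [-1.227, 0.353, 1.633, -0, 1.155, -0.002], TCP at [211.842, -588.006, 231.281] pointing down, gripper open.
Joint ranges: [-2.63, 2.63], [-0.92, 2.1], [0.06, 2.66], [-1.3, 4.44], [0, 2.69], [-3.02, 3.02]. Speed limits (rad/s): [2.22, 2.22, 2.79, 3.14, 3.14, 3.14].

### API

Orientations are given as [roll, pitch, yaw] about the fixed x, y, z axes, in that order (R = Rz(yaw) Ry(pitch) Rx(roll)).
In Python, from rig import r gives the robot as it stands.
- The arm moves only by the tool arm_command, never from a script. Its argument "targets" is a list of rows, each a list of 6 numbers: the shift along the tool's x, y, z in m, then the turn, a rotation vector about the tool's x, y, z in rad. A call has 1 to 20 rows; each row shifts and turns the commanded pose from where the row before left it, along the tool's axes as they then stand; what a row does not reach is not made up. A row lasts 1/12 s, in which the tool goes at most 41.7 mm and 7.16 degrees, less where a joint would pass 70% of its speed; a pose out of reach is approached as far as the arm can. A call is refused whole if a number of a shift passes 0.0417 or a number of a turn 0.125, either way. A call with a gripper value outside its range is refused whole. "fingers" is the finger opening in m, from 0 to 0.0854, set as the call begins (left out, the last holds). The fingers move at their own pace and stop on an object; "squeeze" is the grip in N (left out, the last holds). Time passes only in rows, so rows that do not move let the fingers close. It gives the time, the measured TCP pose, the force and the opening at its end, in the units of the state.
- r.sense(): the state, without advancing time (a new reading comes with each control period).
- r.grab_frame(name): name is "side" or "top"; returns a dict with "image" (480x640x3 uint8, blue, green, red), "fx", "fy", "cx", "cy" (pixels), "k1" (the pictures are not rectified: a ray, as slopes to the right and down, at radius r is drawn at 1 + k1 r^2 times it, then the intrinsics apply), "xyz" and "orientation" of the camera in the world. Camera axes: x right, y down, z forward; pixel columns grow to the right and rows downward; lengths in mm; the calibration is good to about 2 mm. A picture is of the moment at which its call begins. There is no depth.
- r.sign_off(): hands the job in, once; it reports no verdict.
The state is a dict: "clock": time; "qpos": joint angles; "qvel": joint speeds; "joint_efforts": joint torques, N m; "eef_pos": TCP position; "tcp_rot": TCP orientation; "contact_force": force on the tool from outside, world axes, zero at the start; "wrist_torque": the same for the moment, N m; "opening": opening from 0.0 (shut) to 1.0 (fully open).
Only numpy, scipy, OpenCV 4.12 (cv2) and the standard library are available. Lean on these libraries where they do the work, as an engineer would, in place of code of your own. Each camera call takes 0.05 s, during which the arm holds its last target.

## Working session

There is one attempt and no reset: what is moved stays moved. The work goes in short steps, Python scripts to look and compute and a tool call to move; the robot and the scene stay as the last step left them, time stands still between calls to the robot, and variables do not carry over. Pictures are saved under pics/ and viewed, and the job is handed in when it is done.

Besides the shell and the picture viewer there is one more tool, called after "Request:" in YAML: its name, and indented under it one key for each argument. arm_command: Moves the arm, as the interface text tells. Its arguments: {"type":"object","properties":{"targets":{"type":"array"},"fingers":{"type":"number"},"squeeze":{"type":"number"}},"required":["targets"]}

```bash
mkdir -p pics; ls
python3 - <<'E'
from rig import r
import cv2
print(r.sense())
for n in("side","top"):
    f=r.grab_frame(n); cv2.imwrite(f"pics/{n}0.png",f["image"]); f.pop("image"); print(n,f)
E
```

```text
pics
{'clock': 0.0, 'qpos': array([-1.22740754e+00,  3.53649072e-01,  1.63413963e+00,  1.33682810e-05,
        1.15520944e+00, -2.37632741e-03]), 'qvel': array([-1.81179367e-03, -4.44704341e-04, -2.61442502e-04, -3.57725576e-05,
        1.58683436e-03, -1.87051867e-03]), 'joint_efforts': array([ 2.80528242e-03, -6.05256414e+01, -3.42060184e+01,  1.27294970e-04,
        9.45459557e-03,  8.62760828e-06]), 'eef_pos': array([ 211.67821104, -587.54925903,  230.55875916]), 'tcp_rot': array([-3.14157709e+00,  1.40545377e-03, -1.22503661e+00]), 'contact_force': array([ 0.14123585,  0.24615992, -0.04423255]), 'wrist_torque': array([ 0.02490158,  0.06124549, -0.00565843]), 'opening': 0.9996393596640658}
side {'fx': 622.4294448145084, 'fy': 622.4294448145084, 'cx': 330.73095420215793, 'cy': 239.98143308217232, 'k1': -0.16447951503980013, 'xyz': array([244.98914349, 490.01768792, 548.44671167]), 'orientation': array([-2.14981666, -0.01047623, -2.70901719])}
top {'fx': 557.8742023915482, 'fy': 557.8742023915482, 'cx': 329.4172671783032, 'cy': 247.19101761764452, 'k1': 0.017645628363839518, 'xyz': array([ 458.96597773, -185.08579057,  945.54035896]), 'orientation': array([-3.01870408e+00,  1.38607190e-03, -1.56885495e+00])}
```

View pics/side0.png

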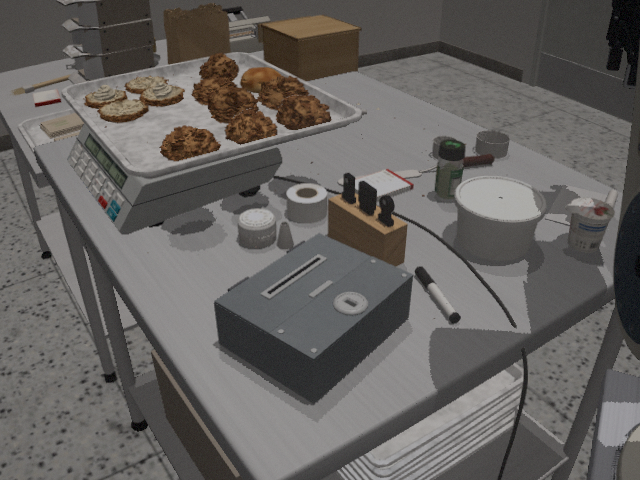

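View pics/top0.png

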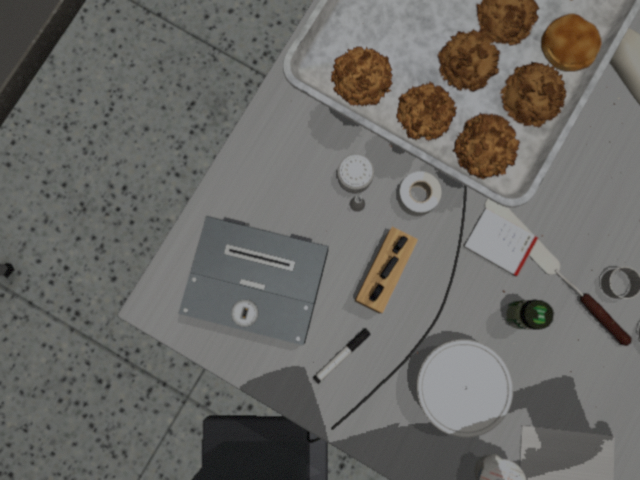

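```bash
cat > h.py <<'E'
import numpy as np, cv2
from scipy.spatial.transform import Rotation as R
def Rm(o): return R.from_euler('xyz',o).as_matrix()
def proj(f,P):
    P=np.atleast_2d(P).astype(float); c=(P-f["xyz"])@Rm(f["orientation"])
    s=c[:,:2]/c[:,2:]; k=1+f["k1"]*(s**2).sum(1,keepdims=True); s=s*k
    return s*[f["fx"],f["fy"]]+[f["cx"],f["cy"]]
def ray(f,uv):
    d=(np.array(uv,float)-[f["cx"],f["cy"]])/[f["fx"],f["fy"]]; s=d.copy()
    for _ in range(30): s=d/(1+f["k1"]*(s@s))
    return Rm(f["orientation"])@np.array([s[0],s[1],1])
def onz(f,uv,z):
    d=ray(f,uv); return f["xyz"]+d*(z-f["xyz"][2])/d[2]
def crop(img,x0,y0,x1,y1,k,name):
    cv2.imwrite(name,cv2.resize(img[y0:y1,x0:x1],None,fx=k,fy=k,interpolation=cv2.INTER_CUBIC))
E
python3 - <<'E'
import pickle
from h import *
from rig import r
F={}
for n in("side","top"):
    F[n]=r.grab_frame(n)
pickle.dump(F,open("F0.pkl","wb"))
crop(F["top"]["image"],170,200,335,350,4.8,"pics/t_box.png")
crop(F["top"]["image"],340,220,430,320,6,"pics/t_blk.png")
crop(F["side"]["image"],200,220,420,400,3.6,"pics/s_box.png")
crop(F["side"]["image"],310,160,420,280,5,"pics/s_blk.png")
E
```

```text
(no output)
```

View pics/t_box.png

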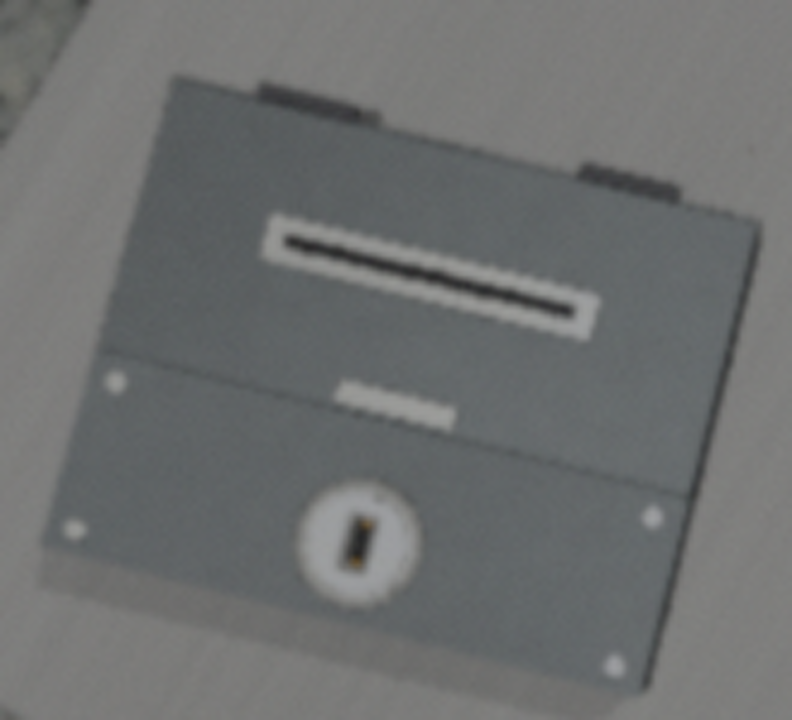

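View pics/t_blk.png

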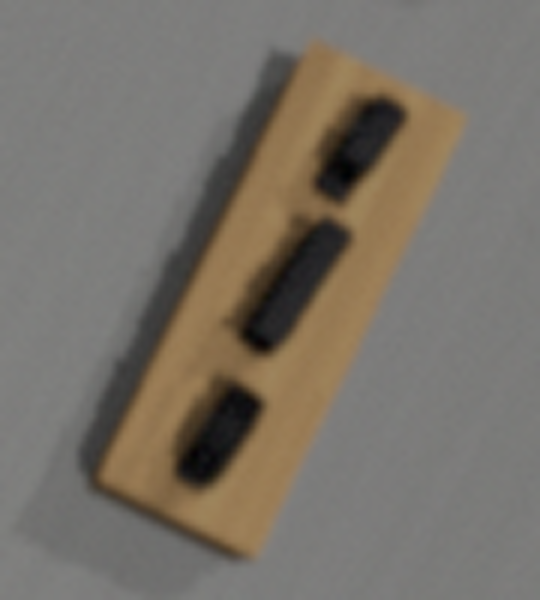

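View pics/s_box.png

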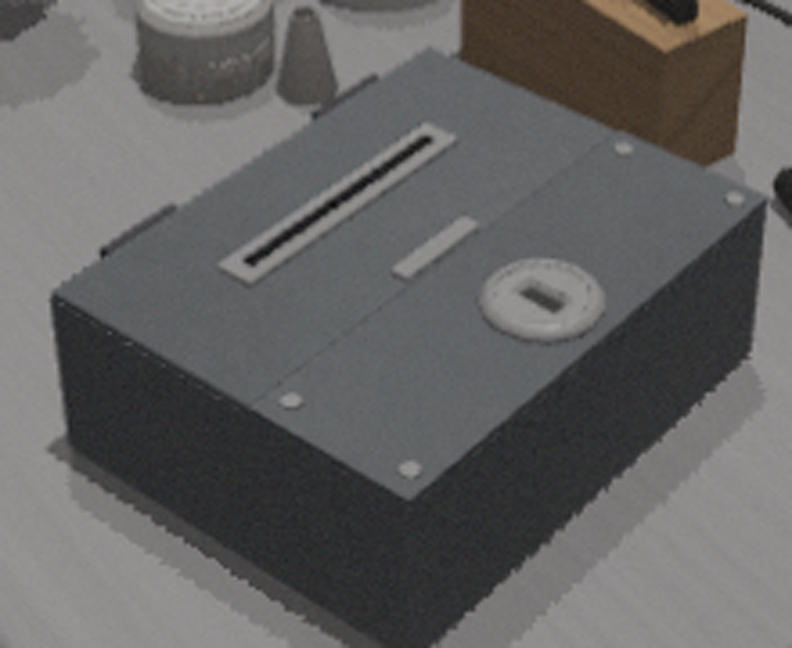

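View pics/s_blk.png

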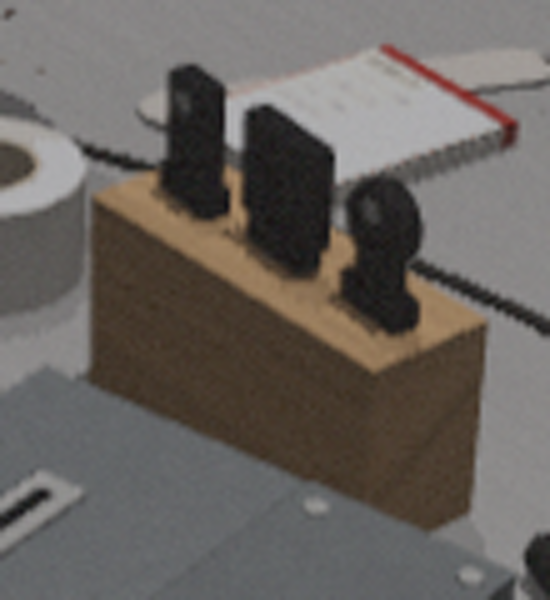

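```bash
cat > fit.py <<'E'
import pickle
from h import *
from scipy.optimize import least_squares
F=pickle.load(open("F0.pkl","rb"))
def Q(l,s,o): return np.array(l,float)/s+np.array(o)-0.5+0.5/s
tb=Q([(175,77),(762,228),(648,690),(42,547),(357,543)],4.8,(170,200))
sb=Q([(430,48),(767,200),(408,500),(52,295),(543,298)],3.6,(200,220))
tk=Q([(318,40),(467,118),(252,556),(97,483)],6,(340,220))
sk=Q([(375,373),(487,323),(93,197)],5,(310,160))
# order for box: back-left..., model pts (front -x)
def xf(p,L): 
    c,s=np.cos(p[2]),np.sin(p[2]); L=np.array(L,float)
    return np.c_[p[0]+c*L[:,0]-s*L[:,1],p[1]+s*L[:,0]+c*L[:,1],L[:,2]]
f=F["top"]
for n,uv,z in(("box",tb,75),("blk",tk,70)):
    print(n,[onz(f,u,z).round(1) for u in uv])
print("hole top",onz(f,tb[4],79),"side",onz(F["side"],sb[4],79))
print([onz(F["side"],u,75).round(1) for u in sb[:4]],[onz(F["side"],u,70).round(1) for u in sk])
E
python3 fit.py
```

```text
box [array([616.4,  11.6,  75. ]), array([ 566.6, -182. ,   75. ]), array([ 417.3, -145.8,   75. ]), array([462.6,  49.9,  75. ]), array([464. , -51.5,  75. ])]
blk [array([ 600.8, -283.9,   70. ]), array([ 580. , -322.9,   70. ]), array([ 465.1, -265.1,   70. ]), array([ 483.9, -225. ,   70. ])]
hole top [463.92755611 -52.12598928  79.        ] side [462.97272658 -50.20199237  79.        ]
[array([ 566.5, -178.9,   75. ]), array([ 414.4, -140.2,   75. ]), array([463.2,  51.4,  75. ]), array([614.3,  15.5,  75. ])] [array([ 484.2, -223.6,   70. ]), array([ 464. , -263.6,   70. ]), array([ 599.9, -281.1,   70. ])]
```

Request:
arm_command:
  targets:
    - [0, 0, 0, 0, 0, -0.1227]
    - [0, 0, 0, 0, 0, -0.1227]
    - [0, 0, 0, 0, 0, -0.1227]
    - [0, 0, 0, 0, 0, -0.1227]
    - [0, 0, 0, 0, 0, -0.1227]
    - [0, 0, 0, 0, 0, -0.1227]
    - [0, 0, 0, 0, 0, -0.1227]
    - [0, 0, 0, 0, 0, -0.1227]
    - [0, 0, 0, 0, 0, -0.1227]
    - [0, 0, 0, 0, 0, -0.1227]
    - [0, 0, 0, 0, 0, -0.1227]
    - [0, 0, 0, 0, 0, -0.1227]
    - [0, 0, 0, 0, 0, -0.1227]
    - [0, 0, 0, 0, 0, -0.1227]
    - [0, 0, 0, 0, 0, -0.1227]
    - [0, 0, 0, 0, 0, -0.1227]
    - [0, 0, 0, 0, 0, -0.1227]
    - [0, 0, 0, 0, 0, -0.1227]
    - [0, 0, 0, 0, 0, -0.1227]
  fingers: 0.05

```text
clock: 1.78
eef_pos: [211.8, -587.9, 231.1]
tcp_rot: [-3.141, -0.0, 1.112]
contact_force: [0.2, -0.2, -0.7]
opening: 0.584
```

Request:
arm_command:
  targets:
    - [0.0304, 0.0104, 0, 0, 0, 0]
    - [0.0304, 0.0104, 0, 0, 0, 0]
    - [0.0304, 0.0104, 0, 0, 0, 0]
    - [0.0304, 0.0104, 0, 0, 0, 0]
    - [0.0304, 0.0104, 0, 0, 0, 0]
    - [0.0304, 0.0104, 0, 0, 0, 0]
    - [0.0304, 0.0104, 0, 0, 0, 0]
    - [0.0304, 0.0104, 0, 0, 0, 0]
    - [0.0304, 0.0104, 0, 0, 0, 0]
    - [0.0304, 0.0104, 0, 0, 0, 0]
    - [0.0304, 0.0104, 0, 0, 0, 0]
    - [0.0304, 0.0104, 0, 0, 0, 0]
    - [0.0304, 0.0104, 0, 0, 0, 0]
    - [0.0304, 0.0104, 0, 0, 0, 0]
    - [0, 0, 0.04, 0, 0, 0]
    - [0, 0, 0.03, 0, 0, 0]
    - [0, 0, 0, 0, 0, 0]

```text
clock: 3.2
eef_pos: [529.6, -270.3, 155.7]
tcp_rot: [-3.132, -0.0, 1.108]
contact_force: [-2.0, 0.8, -1.0]
opening: 0.585
```

Run:
```python
from h import *
from rig import r
s=r.sense(); print(s["eef_pos"],s["tcp_rot"],s["opening"],s["qpos"])
for n,b in(("side",(280,60,440,240)),("top",(320,180,470,330))):
    f=r.grab_frame(n); crop(f["image"],*b,4 if n=="top" else 3.3,f"pics/{n}1.png")
    print(n,proj(f,s["eef_pos"])-np.array(b[:2]), proj(f,[532.2,-273.3,114])-np.array(b[:2]))
```

```text
[ 529.64849918 -270.27372805  155.69252304] [-3.13245735e+00 -9.21022452e-05  1.10769254e+00] 0.5845610545640281 [-4.74361197e-01  3.91986796e-01  1.76093821e+00 -1.27858198e-05
  9.97803404e-01 -1.58204718e+00]
side [[ 89.75387965 100.93741212]] [[ 87.70150116 125.23600952]]
top [[70.27210096 86.07660821]] [[69.29696336 86.86112672]]
```

View pics/side1.png

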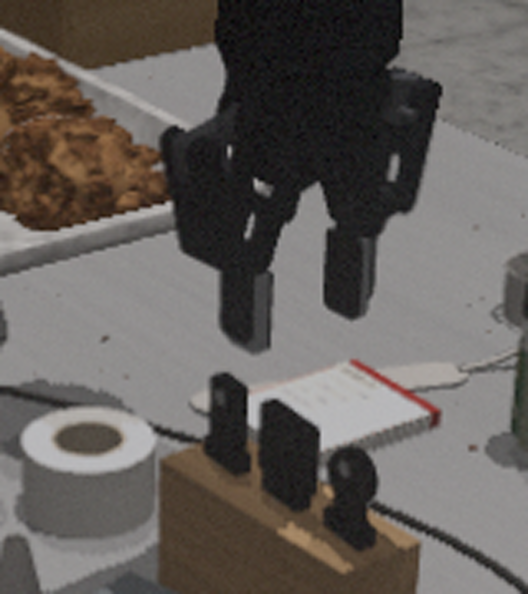

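View pics/top1.png

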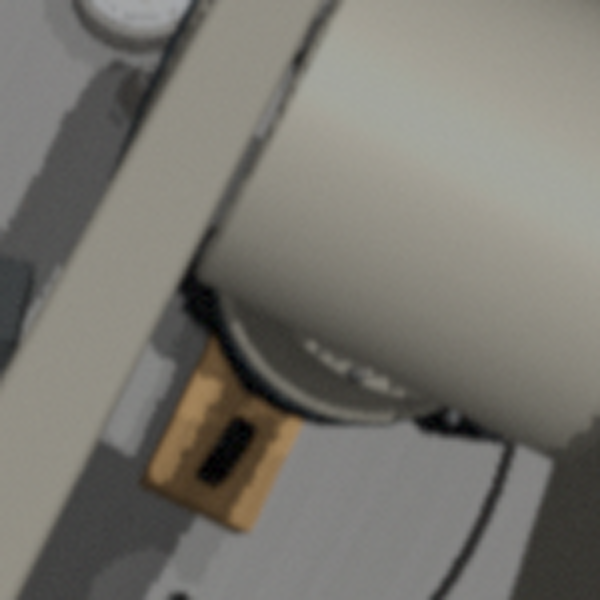

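Request:
arm_command:
  targets:
    - [0, 0, 0, 0, 0, 0]
    - [0, 0, 0, 0, 0, 0]
    - [0, 0, 0, 0, 0, 0]

```text
clock: 3.55
eef_pos: [533.5, -273.6, 163.2]
tcp_rot: [3.139, 0.0, 1.106]
contact_force: [-0.9, -0.5, -0.2]
opening: 0.584
```

Request:
arm_command:
  targets:
    - [-0.0003, -0.0013, 0.02, 0, 0, 0]
    - [0, 0, 0.02, 0, 0, 0]
    - [0, 0, 0.02, 0, 0, 0]
    - [0, 0, 0.015, 0, 0, 0]
    - [0, 0, 0.008, 0, 0, 0]
    - [0, 0, 0, 0, 0, 0]
    - [0, 0, 0, 0, 0, 0]
    - [0, 0, 0, 0, 0, 0]
    - [0, 0, 0, 0, 0, 0]

```text
clock: 4.3
eef_pos: [532.2, -272.9, 79.6]
tcp_rot: [3.14, 0.0, 1.106]
contact_force: [0.1, 0.4, -0.9]
opening: 0.584
```

Run:
```python
from h import *
from rig import r
s=r.sense(); print(s["eef_pos"],s["tcp_rot"],s["contact_force"])
for n,b in(("side",(310,120,420,270)),):
    f=r.grab_frame(n); crop(f["image"],*b,4.5,f"pics/{n}2.png")
    print(n,4.5*(proj(f,s["eef_pos"])-np.array(b[:2])))
```

```text
[ 532.16104607 -272.86713849   79.59975341] [3.13952397e+00 1.34293209e-05 1.10618453e+00] [ 0.06234528  0.39162769 -0.89454257]
side [[254.99665964 384.82981243]]
```

View pics/side2.png

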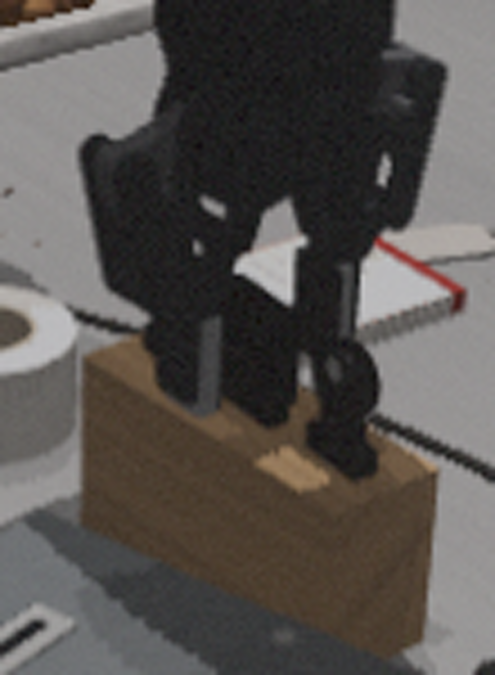

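Request:
arm_command:
  targets:
    - [0, 0, 0.0015, 0, 0, 0]
    - [0, 0, 0, 0, 0, 0]
    - [0, 0, 0, 0, 0, 0]
    - [0, 0, 0, 0, 0, 0]
    - [0, 0, 0, 0, 0, 0]
    - [0, 0, 0, 0, 0, 0]
    - [0, 0, 0, 0, 0, 0]
    - [0, 0, 0, 0, 0, 0]
  fingers: 0.0
  squeeze: 30

```text
clock: 5.02
eef_pos: [531.2, -273.0, 76.9]
tcp_rot: [3.141, 0.001, 1.106]
contact_force: [-2.3, -4.1, 0.1]
opening: 0.112
```

Request:
arm_command:
  targets:
    - [-0.0007, 0, 0, 0, 0, 0]
    - [0, 0, 0, 0, 0, 0]
    - [0, 0, 0, 0, 0, 0]
    - [0, 0, 0, 0, 0, 0]
    - [0, 0, 0, 0, 0, 0]
  squeeze: 80

```text
clock: 5.43
eef_pos: [531.1, -273.1, 76.9]
tcp_rot: [3.141, 0.0, 1.106]
contact_force: [-0.7, -2.5, 2.2]
opening: 0.102
```

Run:
```python
from rig import r
s=r.sense(); print(s["eef_pos"],s["tcp_rot"],s["contact_force"],s["wrist_torque"],s["opening"])
```

```text
[ 531.13530388 -273.05876559   76.85787927] [3.14144602e+00 3.81713376e-05 1.10637829e+00] [-0.72456828 -2.49170519  2.20097201] [-0.39988119  0.23232491 -0.0448608 ] 0.10226194947047366
```

Request:
arm_command:
  targets:
    - [0, 0, -0.005, 0, 0, 0]
    - [0, 0, -0.006, 0, 0, 0]
    - [0, 0, -0.008, 0, 0, 0]
    - [0, 0, -0.01, 0, 0, 0]
    - [0, 0, -0.012, 0, 0, 0]
    - [0, 0, -0.012, 0, 0, 0]
    - [0, 0, -0.012, 0, 0, 0]
    - [0, 0, -0.01, 0, 0, 0]
    - [0, 0, 0, 0, 0, 0]
    - [0, 0, 0, 0, 0, 0]
    - [0, 0, 0, 0, 0, 0]

```text
clock: 6.35
eef_pos: [530.8, -272.9, 151.5]
tcp_rot: [-3.141, -0.0, 1.106]
contact_force: [0.1, 0.9, -0.2]
opening: 0.106
```

Run:
```python
from h import *
from rig import r
s=r.sense(); print(s["eef_pos"],s["tcp_rot"],s["contact_force"],s["wrist_torque"])
for n,b in(("side",(310,60,430,240)),):
    f=r.grab_frame(n); crop(f["image"],*b,4,f"pics/{n}3.png")
    print(n,4*(proj(f,s["eef_pos"])-np.array(b[:2])))
```

```text
[ 530.80982947 -272.86286344  151.539564  ] [-3.14115753e+00 -2.13333056e-05  1.10635569e+00] [ 0.0603065   0.92092619 -0.16368424] [ 0.02796918  0.03666939 -0.05817605]
side [[238.19194843 410.6664407 ]]
```

View pics/side3.png

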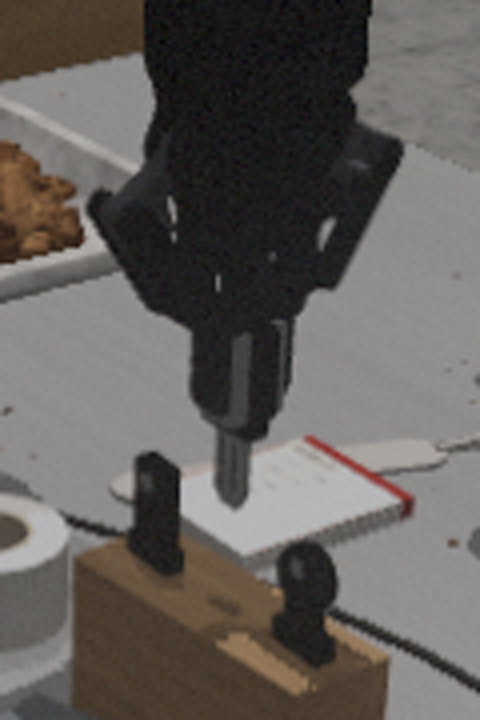

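Request:
arm_command:
  targets:
    - [0, 0, 0, 0, 0, -0.1115]
    - [0, 0, 0, 0, 0, -0.1115]
    - [0.0199, -0.012, 0, 0, 0, 0]
    - [0.0199, -0.012, 0, 0, 0, 0]
    - [0.0199, -0.012, 0, 0, 0, 0]
    - [0.0199, -0.012, 0, 0, 0, 0]
    - [0.0199, -0.012, 0, 0, 0, 0]
    - [0.0199, -0.012, 0, 0, 0, 0]
    - [0.0199, -0.012, 0, 0, 0, 0]
    - [0.0199, -0.012, 0, 0, 0, 0]
    - [0.0199, -0.012, 0, 0, 0, 0]
    - [0.0199, -0.012, 0, 0, 0, 0]
    - [0, 0, 0.008, 0, 0, 0]
    - [0, 0, 0.008, 0, 0, 0]
    - [0, 0, 0, 0, 0, 0]
    - [0, 0, 0, 0, 0, 0]
    - [0, 0, 0, 0, 0, 0]
    - [0, 0, 0, 0, 0, 0]

```text
clock: 7.9
eef_pos: [462.4, -51.7, 135.8]
tcp_rot: [3.142, 0.0, 1.328]
contact_force: [-0.8, -1.0, -1.1]
opening: 0.105
```

Run:
```python
from h import *
from rig import r
s=r.sense(); print(s["eef_pos"],s["tcp_rot"],s["contact_force"],s["wrist_torque"],s["qpos"])
for n,b in(("side",(290,210,420,360)),("top",(200,260,300,360))):
    f=r.grab_frame(n); k=5; crop(f["image"],*b,k,f"pics/{n}4.png")
    print(n,k*(proj(f,s["eef_pos"])-np.array(b[:2])))
```

```text
[462.43436484 -51.74512629 135.81019881] [3.14152450e+00 6.45158554e-05 1.32835990e+00] [-0.81151303 -0.97534409 -1.05115223] [0.04022131 0.07224897 0.02657472] [-1.14603754e-01  2.31893935e-01  2.05431682e+00 -9.62905836e-05
  8.55322527e-01 -1.44290049e+00]
side [[314.20657091 265.76194809]]
top [[188.21436541 267.6884288 ]]
```

View pics/side4.png

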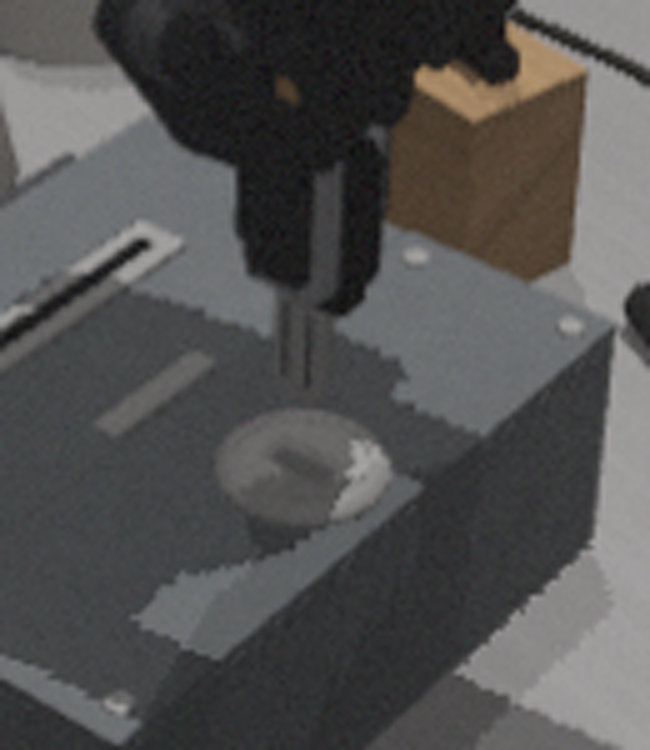

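View pics/top4.png

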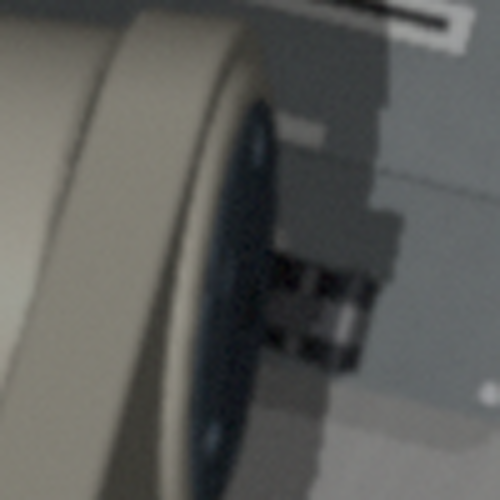

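Run:
```python
from h import *
from rig import r
s=r.sense(); print(s["eef_pos"],s["contact_force"])
f=r.grab_frame("side")
b=np.array((290,210));q=lambda P:5*(proj(f,P)-b)
t=s["eef_pos"]
for P in(t+[1.1,-.2,-39],[463,-50.2,79],t+[1.1,-.2,-39-17],): print(q(P))
print(q([463,-50.2,97])-q([468,-50.2,97]),q([463,-50.2,97])-q([463,-45.2,97]))
crop(f["image"],320,255,380,320,10,"pics/side5.png")
```

```text
[462.37957976 -51.55954589 135.90749835] [ 0.40626193 -0.77630842 -0.15227655]
[[305.1601097  398.76670847]]
[[302.25326282 462.05729031]]
[[303.09723649 454.87062904]]
[[19.39959696  5.5793198 ]] [[  8.40068759 -11.7914611 ]]
```

View pics/side5.png

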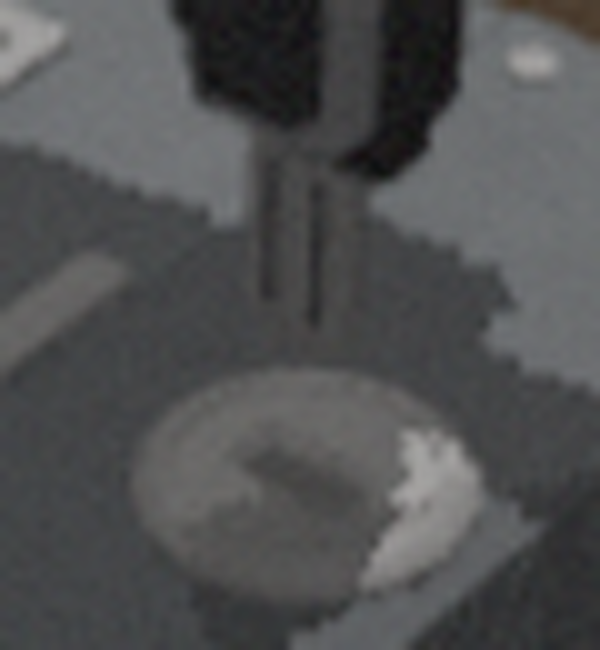

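Request:
arm_command:
  targets:
    - [0.0007, 0.0002, 0.005, 0, 0, 0]
    - [0, 0, 0.005, 0, 0, 0]
    - [0, 0, 0.004, 0, 0, 0]
    - [0, 0, 0.002, 0, 0, 0]
    - [0, 0, 0.002, 0, 0, 0]
    - [0, 0, 0.002, 0, 0, 0]
    - [0, 0, 0.002, 0, 0, 0]
    - [0, 0, 0, 0, 0, 0]

```text
clock: 8.72
eef_pos: [462.3, -50.5, 113.4]
tcp_rot: [-3.141, 0.0, 1.329]
contact_force: [0.5, -0.5, -0.7]
opening: 0.106
```

Request:
arm_command:
  targets:
    - [0, 0, 0.001, 0, 0, 0]
    - [0, 0, 0.001, 0, 0, 0]
    - [0, 0, 0.001, 0, 0, 0]
    - [0, 0, 0.001, 0, 0, 0]
    - [0, 0, 0, 0, 0, 0]
    - [0, 0, 0, 0, 0, 0]

```text
clock: 9.22
eef_pos: [462.5, -50.8, 109.8]
tcp_rot: [3.141, 0.001, 1.33]
contact_force: [0.6, -5.8, -0.7]
opening: 0.107
```

Request:
arm_command:
  targets:
    - [-0.0008, 0, 0, 0, 0, 0]
    - [0, 0, 0, 0, 0, 0]
    - [0, 0.0005, 0.001, 0, 0, 0]
    - [0, -0.001, 0.001, 0, 0, 0]
    - [0, 0.001, 0.001, 0, 0, 0]
    - [0, -0.0005, 0, 0, 0, 0]

```text
clock: 9.72
eef_pos: [462.3, -51.2, 106.5]
tcp_rot: [-3.141, -0.0, 1.329]
contact_force: [-0.0, -0.8, -0.4]
opening: 0.108
```

Request:
arm_command:
  targets:
    - [0, 0.0007, 0.001, 0, 0, 0]
    - [0, -0.0014, 0.001, 0, 0, 0]
    - [0, 0.0014, 0.001, 0, 0, 0]
    - [0, -0.0007, 0, 0, 0, 0]

```text
clock: 10.05
eef_pos: [462.1, -51.1, 103.6]
tcp_rot: [-3.141, -0.0, 1.329]
contact_force: [-0.8, -1.2, -0.3]
opening: 0.106
```

Request:
arm_command:
  targets:
    - [0, 0.0007, 0.001, 0, 0, 0]
    - [0, -0.0014, 0.001, 0, 0, 0]
    - [0, 0.0014, 0.001, 0, 0, 0]
    - [0, -0.0007, 0, 0, 0, 0]

```text
clock: 10.38
eef_pos: [462.3, -51.2, 100.6]
tcp_rot: [3.141, -0.0, 1.329]
contact_force: [0.5, -1.5, -2.4]
opening: 0.104
```

Request:
arm_command:
  targets:
    - [0, 0.0007, 0.001, 0, 0, 0]
    - [0, -0.0014, 0.001, 0, 0, 0]
    - [0, 0.0014, 0.001, 0, 0, 0]
    - [0, -0.0007, 0, 0, 0, 0]

```text
clock: 10.72
eef_pos: [462.2, -51.2, 97.6]
tcp_rot: [-3.141, -0.0, 1.329]
contact_force: [-0.1, -2.5, 1.0]
opening: 0.109
```

Run:
```python
from h import *
from rig import r
s=r.sense(); print(s["eef_pos"],s["contact_force"],s["wrist_torque"])
f=r.grab_frame("side")
crop(f["image"],310,240,390,320,8,"pics/side6.png")
b=np.array((310,240))
for z in(79+32,79,): print(8*(proj(f,[463.3,-51.3,z])-b))
print(8*(proj(f,s["eef_pos"])-b))
```

```text
[462.22638553 -51.23122658  97.59059985] [-0.09815536 -2.46688318  1.01609757] [-0.31913936  0.04532182  0.00454183]
[[330.93465809 323.79359303]]
[[324.66963573 494.58030118]]
[[334.77401945 398.58261378]]
```

View pics/side6.png

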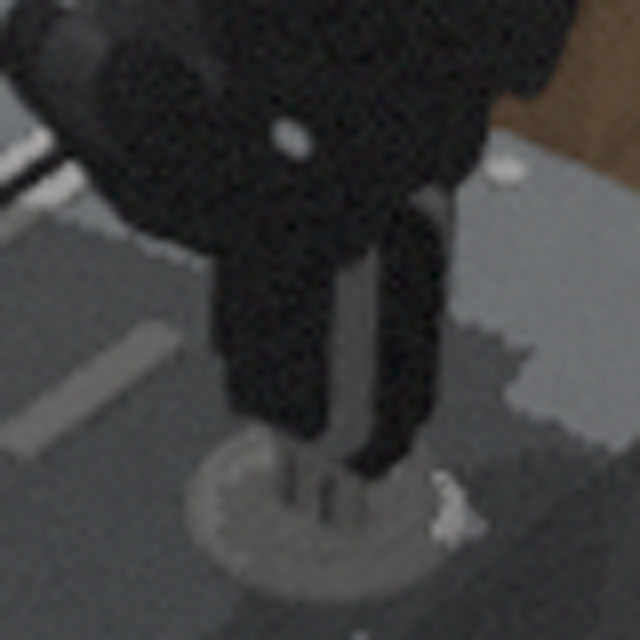

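Request:
arm_command:
  targets:
    - [-0.0003, 0.0007, 0.001, 0, 0, 0]
    - [0, -0.0014, 0.001, 0, 0, 0]
    - [0, 0.0014, 0.001, 0, 0, 0]
    - [0, -0.0014, 0.001, 0, 0, 0]
    - [0, 0.0007, 0, 0, 0, 0]

```text
clock: 11.18
eef_pos: [462.4, -51.4, 93.8]
tcp_rot: [3.141, -0.0, 1.329]
contact_force: [-2.4, 0.8, 3.2]
opening: 0.102
```

Request:
arm_command:
  targets:
    - [0, 0.0006, 0.001, 0, 0, 0]
    - [0, -0.0012, 0.001, 0, 0, 0]
    - [0, 0.0012, 0.001, 0, 0, 0]
    - [0, -0.0012, 0.001, 0, 0, 0]
    - [0, 0.0006, 0, 0, 0, 0]

```text
clock: 11.6
eef_pos: [462.4, -51.4, 89.8]
tcp_rot: [3.141, -0.0, 1.329]
contact_force: [-1.9, 1.8, 2.4]
opening: 0.104
```

Request:
arm_command:
  targets:
    - [0, 0.0006, 0.001, 0, 0, 0]
    - [0, -0.0012, 0.001, 0, 0, 0]
    - [0, 0.0012, 0.001, 0, 0, 0]
    - [0, -0.0006, 0.0005, 0, 0, 0]
    - [0, 0, 0, 0, 0, 0]

```text
clock: 12.02
eef_pos: [462.4, -51.5, 86.1]
tcp_rot: [3.141, -0.0, 1.329]
contact_force: [-0.6, 1.5, -1.0]
opening: 0.108
```

Request:
arm_command:
  targets:
    - [0, 0, 0.0007, 0, 0, 0]
    - [0, 0, 0.0007, 0, 0, 0]
    - [0, 0, 0, 0, 0, 0]
    - [0, 0, 0, 0, 0, 0]

```text
clock: 12.35
eef_pos: [462.5, -51.5, 85.6]
tcp_rot: [3.141, -0.0, 1.329]
contact_force: [-5.1, 0.6, 15.8]
opening: 0.103
```

Request:
arm_command:
  targets:
    - [0, -0.0004, 0, 0, 0, 0]
    - [0, 0, 0, 0, 0, 0]
  squeeze: 110

```text
clock: 12.52
eef_pos: [462.4, -51.5, 85.7]
tcp_rot: [3.14, -0.0, 1.329]
contact_force: [-3.1, 0.5, 14.2]
opening: 0.099
```

Run:
```python
from h import *
from rig import r
s=r.sense(); print(s["eef_pos"],s["contact_force"],s["wrist_torque"],s["qpos"])
f=r.grab_frame("side")
crop(f["image"],310,240,390,320,8,"pics/side7.png")
```

```text
[462.44294596 -51.49065507  85.70607212] [-3.07593418  0.47996043 14.20565783] [ 0.13919391  0.66973319 -0.00373762] [-1.14149706e-01  3.15720830e-01  2.08982525e+00  7.66346653e-05
  7.34869419e-01 -1.44349189e+00]
```

View pics/side7.png

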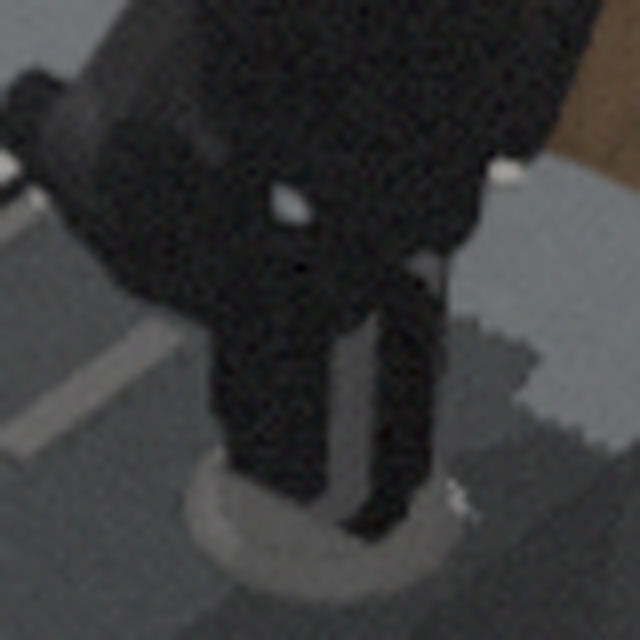

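Request:
arm_command:
  targets:
    - [0.0001, 0, 0, 0, 0, 0.1]
    - [0.0001, 0, 0, 0, 0, 0.1]
    - [0.0001, 0, 0, 0, 0, 0.1]
    - [0.0001, 0, 0, 0, 0, 0.1]
    - [0, 0, 0, 0, 0, 0]

```text
clock: 12.98
eef_pos: [463.0, -51.0, 85.7]
tcp_rot: [3.14, -0.001, 0.923]
contact_force: [-3.3, 0.2, 12.9]
opening: 0.1
```

Request:
arm_command:
  targets:
    - [0.0001, 0, 0, 0, 0, 0.1]
    - [0.0001, 0, 0, 0, 0, 0.1]
    - [0.0001, 0, 0, 0, 0, 0.1]
    - [0.0001, 0, 0, 0, 0, 0.1]
    - [0.0001, 0, 0, 0, 0, 0.1]
    - [0, 0, 0, 0, 0, 0]

```text
clock: 13.48
eef_pos: [464.0, -50.7, 85.8]
tcp_rot: [3.14, -0.003, 0.423]
contact_force: [-0.7, 2.4, 9.6]
opening: 0.104
```

Run:
```python
from rig import r
s=r.sense(); print(s["eef_pos"],s["contact_force"],s["wrist_torque"],s["tcp_rot"])
```

```text
[463.9914491  -50.74657075  85.75134243] [-0.69944897  2.38099678  9.56210475] [0.36207496 0.01168389 0.02989809] [ 3.14029958e+00 -2.79042354e-03  4.22921754e-01]
```

Request:
arm_command:
  targets:
    - [0.0001, 0, 0.0002, 0, 0, 0.1]
    - [0.0001, 0, 0.0001, 0, 0, 0.1]
    - [0.0001, 0, 0, 0, 0, 0.1]
    - [0.0001, 0, 0, 0, 0, 0.1]
    - [0.0001, 0, 0, 0, 0, 0.1]
    - [0, 0, 0, 0, 0, 0]
    - [0, 0, 0, 0, 0, 0]

```text
clock: 14.07
eef_pos: [464.8, -50.8, 85.7]
tcp_rot: [3.141, -0.004, -0.071]
contact_force: [-0.1, 0.1, 13.0]
opening: 0.101
```

Run:
```python
from rig import r
s=r.sense(); print(s["eef_pos"],s["contact_force"],s["wrist_torque"],s["tcp_rot"])
```

```text
[464.781534   -50.83817088  85.72848365] [-0.12832438  0.12547926 12.9685916 ] [0.12265176 0.04108318 0.08371332] [ 3.14147022 -0.00371945 -0.07125752]
```

Request:
arm_command:
  targets:
    - [0.0001, 0, 0, 0, 0, 0.08]
    - [0.0001, 0, 0, 0, 0, 0.08]
    - [0, 0, 0, 0, 0, 0.04]
    - [0, 0, 0, 0, 0, 0]
    - [0, 0, 0, 0, 0, 0]
    - [0, 0, 0, 0, 0, 0]

```text
clock: 14.57
eef_pos: [465.1, -51.0, 85.7]
tcp_rot: [-3.141, -0.004, -0.271]
contact_force: [-0.1, 0.3, 13.4]
opening: 0.101
```

Run:
```python
from h import *
from rig import r
s=r.sense(); print(s["eef_pos"],s["contact_force"],s["wrist_torque"],s["tcp_rot"],s["qpos"])
f=r.grab_frame("side"); crop(f["image"],200,200,420,400,3,"pics/side8.png")
```

```text
[465.13447591 -50.96270628  85.72390287] [-0.08930376  0.31513934 13.41215879] [-0.07860204 -0.05864102  0.04301697] [-3.14107549 -0.00399434 -0.27051545] [-1.12248898e-01  3.17775641e-01  2.08645834e+00 -1.77528183e-04
  7.33332754e-01  1.58397175e-01]
```

View pics/side8.png

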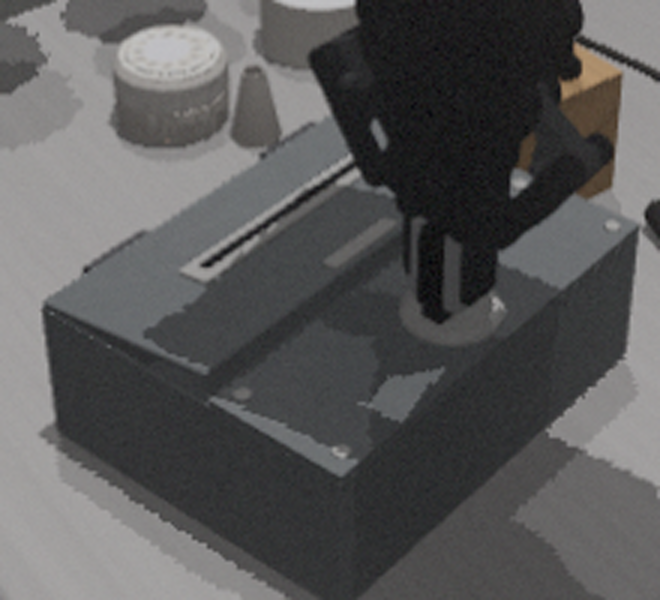

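Request:
arm_command:
  targets:
    - [0, 0, 0, 0, 0, 0.04]
    - [0, 0, 0, 0, 0, 0.03]
    - [0, 0, 0, 0, 0, 0]
    - [0, 0, 0, 0, 0, 0]
    - [0, 0, 0, 0, 0, 0]

```text
clock: 15.03
eef_pos: [465.1, -51.0, 85.7]
tcp_rot: [-3.141, -0.004, -0.34]
contact_force: [0.3, -0.0, 12.4]
opening: 0.103
```

Run:
```python
from h import *
from rig import r
for i in range(3):
    f=r.grab_frame("side")
    s=r.sense(); print(s["eef_pos"],s["contact_force"],s["wrist_torque"],s["tcp_rot"],s["qpos"][5])
crop(f["image"],200,200,420,400,3.6,"pics/side9.png")
# lid front corner (left) prediction: hinge at box back z=75
ox,oy,yaw=463.4,-51.2,-.242
F0=__import__("pickle").load(open("F0.pkl","rb"))
c,sn=np.cos(yaw),np.sin(yaw)
b=np.array((200,200))
# box centre y from corners avg
cen=np.array([514.6,-63.0]); rel=(cen-[463,-50.2]); print("centre rel",c*rel[0]+sn*rel[1],-sn*rel[0]+c*rel[1])
for a in(0,.1,.13):
    for y in(100,-100):
        xl=-11.5; L=80-xl
        X=80-L*np.cos(a); Z=75+L*np.sin(a)
        P=[514.6+c*X-sn*y,-63+sn*X+c*y,Z]; print(a,y,3.6*(proj(f,P)-b))
```

```text
[465.13705949 -50.99052334  85.74141481] [-0.41957971  0.09534691 13.26926879] [-0.10523063 -0.05637326  0.18834185] [-3.14085495 -0.00401232 -0.34032143] 0.22827257679133683
[465.17017674 -50.96214151  85.74756438] [ 0.36687324  0.0367083  12.30233132] [ 0.01800417 -0.04337199  0.22916931] [-3.14084882 -0.0040715  -0.34020502] 0.2282376509315562
[465.1331455  -50.96315288  85.7316127 ] [ 0.81698124 -1.16154692 11.4208833 ] [-0.00946273 -0.09657049  0.15923269] [-3.14083985 -0.00402817 -0.34024323] 0.22823084817747075
centre rel 53.163862134286646 -0.061343023768396066
0 100 [[244.07996243 479.57942912]]
0 -100 [[614.40730968 201.34322797]]
0.1 100 [[241.59447695 457.07167201]]
0.1 -100 [[614.53650116 180.59176473]]
0.13 100 [[240.43136034 450.04668074]]
0.13 -100 [[614.18181892 174.17871651]]
```

View pics/side9.png

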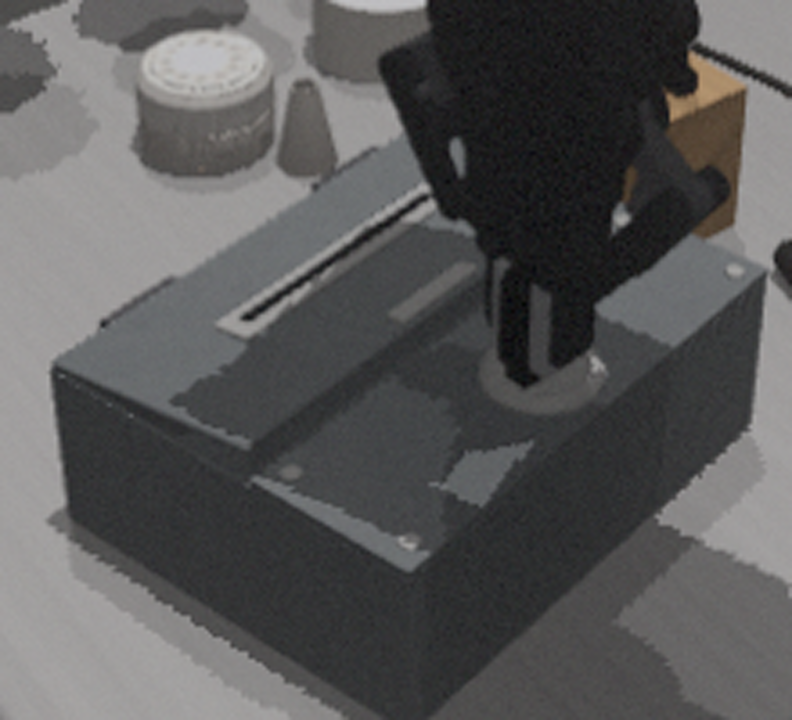

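Run:
```python
from rig import r
print(r.sign_off())
s=r.sense(); print(s["clock"],s["eef_pos"],s["contact_force"],s["wrist_torque"],s["opening"])
```

```text
the job is handed in; nothing more can be done
None
the job is handed in; nothing more can be done
```

I took the square-headed key from the middle slot and pushed it into the cash box lock, rocking it slightly past the pins. I then turned it clockwise to the stop and handed the job in at about 15 s, still holding the key. The sign-off reports no verdict.

**Insertion:** The highest force I read on the way in was about 6 N. It rose to 15.8 N when the shoulder seated. The tool stopped at 85.6–85.7 mm, where I expected about 85.9 mm.

**Turn:** The wrist turned 1.67 rad. The torque rose from about 0.04–0.08 to 0.16–0.23 N m, which I took as the stop. I could not read the cylinder angle directly.

**Lid:** In the last side picture the front edge is up by about 0.13 rad.

**At hand-in:** The gripper was closed on the key with 110 N of squeeze and pressing down with about 12 N.

**Other keys and bystanders:** After the lift, the side picture showed the other two keys standing in the block. I did not check them again at the end, when the arm hid most of the block. The timer and nozzle looked undisturbed in the last picture. I made no final check on the marker and label roll, though nothing in the moves came near them.

**One mismatch:** By my estimate, the tool position put the key about 1.5 mm to one side of the keyhole at the end. Sideways forces were only about 1 N. The keyway limits how far the key can sit off centre, and the limit is 4 mm.

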